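Return the bit and unclip the bit cassette

TASK

Take the loose drill bit out of the wooden stand and push it point first, fully home, into the empty hole of the bit cassette while the cassette is still clipped in its dock on the bench. Then squeeze the cassette's two side catches together, draw it straight up out of the dock with its bits, and finish while holding it by the squeezed catches, upright and still, at least 12 cm above where it was seated. Leave the hand plane, the mug and the jar where they are.

Things in the scene. Friction and masses are not known exactly. Their poses are not given: they have to be found in the camera images.
- cassette: Grey bit cassette, about 0.25 kg, clipped upright in the dock. Upper body 84 (x) by 26 mm (y), flat top 78 mm above the origin; lowest 38 mm widened to 44 mm (y). Three bit places along x: at 0 and +28 mm bits are fixed in (only steel collars stand out, 12 mm wide, 22 mm tall); at -28 mm an empty hole. Black catches on its +y and -y sides at x = 0. Origin: centre of its underside, z up.
- cassette_hole (a point): Centre of the mouth of the empty hole, in the cassette's top face (x -28, z 78 mm from its origin). Round hole 10.5 mm in diameter with a 2 mm chamfer, 62 mm deep, vertical.
- catch_left (a joint): Travel (m) of the black catch on the cassette's +y side: 0 released, 0.007 squeezed fully in. Sprung outward, 3 N to start, 7 N fully in. At its foot a barb sits under a lip of the dock, so the cassette comes out only while both catches are squeezed in more than about 6 mm.
- catch_right (a joint): The same for the catch on the cassette's -y side.
- catch_left_pad (a point): Centre of the outer face of the +y catch's finger pad: 24 mm wide (x), 30 mm tall (44 to 74 mm above the cassette's origin), 27 mm out from its mid-plane. Over both pads: 54 mm released, 40 mm squeezed. Beside and below the pads nothing stands higher than 38 mm above the origin.
- catch_right_pad (a point): The same for the -y catch.
- dock: Aluminium dock fixed to the bench: base plate 116 x 86 x 8 mm with a socket of walls up to 34 mm high, outer 107 x 66 mm, open at the top. The cassette stands on the plate, its origin 8 mm above the bench, axes parallel to the dock's, with about 1.5 mm play. Origin: centre of the underside, z up.
- bit: Loose steel drill bit, 40 g, standing point down in the stand: shank 8 mm in diameter and 55 mm long with a tapered point, then a collar 12 mm in diameter and 22 mm tall to take hold of. 77 mm in all. Origin: the point; z runs up to the collar. It may lean by a degree or two.
- bit_collar (a point): Centre of the collar's underside, 55 mm above the bit's point; it rests on the cassette's top face when the bit is fully home.
- stand: Wooden block 75 x 75 x 50 mm, fixed to the bench; a vertical hole 9.5 mm wide and 35 mm deep in the middle of its top holds the bit, with the collar's underside 20 mm above the block's top. Origin: centre of the underside.
- plane: Bystander: small wooden hand plane, 150 x 50 x 70 mm, loose. Origin: centre of the underside.
- mug: Bystander: white mug, 76 mm in diameter and 85 mm tall, loose. Origin: centre of the underside.
- jar: Bystander: amber glass jar with a steel lid, 70 mm in diameter and 80 mm tall, loose. Origin: centre of the underside.

How it is judged:
By the outcome, as a careful person would: the job done as asked, in the order asked, and still so for the second after the job is handed in, while the arm keeps its last pose, push and grip.
It also fails if it takes over 61 s, if anything falls off the work surface, if the arm or the gripper's body presses on something with over 40 N, if the wrist force passes 120 N, or if a joint passes its speed limit or range.

ROBOT

A 6-joint arm with a two-finger parallel gripper is mounted at the origin on the work surface. World frame = base frame: x ahead of the robot, y to its left, z up, the work surface at z = 0. Lengths are in m, angles in rad, forces in N, time in s.
With the tool pointing down it reaches from about 0.425 to 0.95 m from the base axis. Payload 3.5 kg.
Tool frame: the origin (TCP) lies between the finger pads; the fingertips stand 14 mm ahead of it and the grasp point (between the pads) lies 5 mm behind it; z points along the fingers, y is the line along which they close (so a half turn about z gives the same grasp; the last joint's range is limited). The gripper opens to 85 mm and grips with 20 to 120 N. Pads are 22 mm wide; open, the fingers measure 114 mm over their backs; the gripper's body (76 mm by 85 mm) begins 54 mm behind the grasp point. The pads swing forward as they close: fully open they stand 13 mm farther back than shut.
Start: joints at [-1.359, 0.286, 1.577, -0, 1.279, -0.15], TCP at [0.239, -0.631, 0.245] pointing down, gripper open.
Joint ranges: [-2.77, 2.77], [-0.9, 2.22], [0.21, 2.48], [-1.53, 4.67], [0.24, 2.81], [-2.84, 2.84]. Speed limits (rad/s): [2.79, 2.79, 3.14, 3.14, 3.14, 3.14].

INTERFACE

Orientations are given as a unit quaternion [w, x, y, z].
In Python, from bench import arm gives the robot as it stands.
- The arm moves only by the tool send_path, called after "Emit:" as name([rows], argument=value, ...), one row to a line, values as JSON. Schema: {"type":"object","properties":{"ticks":{"type":"array","items":{"type":"array","prefixItems":[{"type":"array","items":{"type":"number"},"minItems":3,"maxItems":3},{"type":"array","items":{"type":"number"},"minItems":3,"maxItems":3},{"type":"number"}],"minItems":3,"maxItems":3},"minItems":1,"maxItems":20},"force":{"type":"number"},"only":{"type":"string"},"quiet":{"type":"boolean"},"lines":{"type":"string"}},"required":["ticks"],"additionalProperties":false}. ticks is a list of rows, 1 to 20 of them, each written [[dx, dy, dz], [rx, ry, rz], opening]: dx, dy, dz in units of 50 mm, then a rotation vector rx, ry, rz in units of 0.05 rad, then the opening from 0.0 (shut) to 1.0 (fully open); each row shifts and turns the commanded pose from where the row before left it, along the tool's axes as they then stand; what a row does not reach is not made up. A row lasts 1/12 s, in which the tool goes at most 0.0417 m and 0.125 rad, less where a joint would pass 70% of its speed; a pose out of reach is approached as far as the arm can. The fingers move at their own pace and stop on an object; force is the grip in N (left out, the last holds). Time passes only in rows, so rows that do not move let the fingers close. The tool returns the time, the measured TCP pose, the force, the opening and the grip force at its end. only (a regular expression) keeps the lines of the reply that match it, lines (a string "A,B") keeps lines A to B, and quiet returns only ok. Input that does not fit is refused with a message, and nothing moves.
- arm.observe(): the state, without advancing time (a new reading comes with each control period).
- arm.camera(name): name is "scene" or "top"; returns a dict with "img" (480x640x3 uint8, blue, green, red), "z_map" (480x640 float32, m along the optical axis (not along the pixel's ray), 0 where there is no reading), "fx", "fy", "cx", "cy" (pixels), "k1" (the pictures are not rectified: a ray, as slopes to the right and down, at radius r is drawn at 1 + k1 r^2 times it, then the intrinsics apply), "R" (3x3) and "t" (3): a world point X has camera coordinates R X + t. Camera axes: x right, y down, z forward; pixel columns grow to the right and rows downward; lengths in m; the calibration is good to about 2 mm. A picture is of the moment at which its call begins.
- arm.sign_off(): hands the job in; it is judged then, once.
The state is a dict: "time_s": time; "joints": joint angles; "qd": joint speeds; "joint_torque": joint torques, N m; "position": TCP position; "ee_rot": TCP orientation; "wrist_force": force on the tool from outside, world axes, zero at the start; "ft_torque": the same for the moment, N m; "gripper_width": opening from 0.0 (shut) to 1.0 (fully open); "gripper_force": force on a finger pad.
Only numpy, scipy, OpenCV 4.12 (cv2) and the standard library are available. Lean on these libraries where they do the work, as an engineer would, in place of code of your own. Each camera call takes 0.05 s, during which the arm holds its last target. There are 200 camera calls.

## Working session

There is one attempt and no reset: what is moved stays moved. The work goes in short steps, Python scripts to look and compute and a tool call to move; the robot and the scene stay as the last step left them, time stands still between calls to the robot, and variables do not carry over. Pictures are saved under pics/ and viewed, at most 14 in all, crops included, and the job is handed in when it is done.

```bash
ls; mkdir -p pics; cat > h.py <<'E'
import numpy as np, cv2
from bench import arm
def ray(c,u,v):
    d=np.array([(u-c["cx"])/c["fx"],(v-c["cy"])/c["fy"]]);s=d.copy()
    for _ in range(20): s=d/(1+c["k1"]*(s@s))
    R=np.array(c["R"]);o=-R.T@np.array(c["t"]);return o,R.T@np.array([*s,1.])
def at_z(c,u,v,z):
    o,d=ray(c,u,v);return o+d*(z-o[2])/d[2]
def tri(a,b):
    (o1,d1),(o2,d2)=a,b
    k=np.linalg.lstsq(np.c_[d1,-d2],o2-o1,rcond=None)[0]
    p,q=o1+k[0]*d1,o2+k[1]*d2;return (p+q)/2,np.linalg.norm(p-q)
def proj(c,X):
    p=np.array(c["R"])@X+np.array(c["t"]);s=p[:2]/p[2];s=s*(1+c["k1"]*(s@s))
    return s[0]*c["fx"]+c["cx"],s[1]*c["fy"]+c["cy"]
E
python3 - <<'E'
from h import *
import pickle
for n in("top","scene"):
    c=arm.camera(n);pickle.dump(c,open(n+".pkl","wb"));cv2.imwrite(f"pics/{n}0.png",c["img"])
    print(n,c["fx"],c["k1"],-np.array(c["R"]).T@np.array(c["t"]))
print(arm.observe())
E
```

```text
bench.py
pics
top 569.3286721806669 -0.06543117830867994 [0.4112201  0.01405579 1.56144929]
scene 510.24421837116887 0.00785455209327942 [1.25344985 0.38375383 0.92059981]
{'time_s': 0.1, 'joints': array([-1.35897549e+00,  2.87088649e-01,  1.57802241e+00,  1.14571262e-05,
        1.27863449e+00, -1.49999773e-01]), 'qd': array([-0.00035424, -0.00237674, -0.00284765, -0.00227569, -0.00120045,
       -0.001577  ]), 'joint_torque': array([ 8.81887972e-04, -4.07298410e+01, -2.93696862e+01, -1.64540211e-04,
        3.41887157e-03,  5.16108543e-06]), 'position': array([ 0.23884435, -0.63072339,  0.2440822 ]), 'ee_rot': array([-1.07609874e-03,  9.83680041e-01,  1.79923366e-01, -2.77867365e-05]), 'wrist_force': array([-0.90388095, -0.67995713, -0.41408509]), 'ft_torque': array([-0.05044792,  0.02388811,  0.00877899]), 'gripper_force': 0.0, 'gripper_width': 0.9983724647749397}
```

View pics/top0.png

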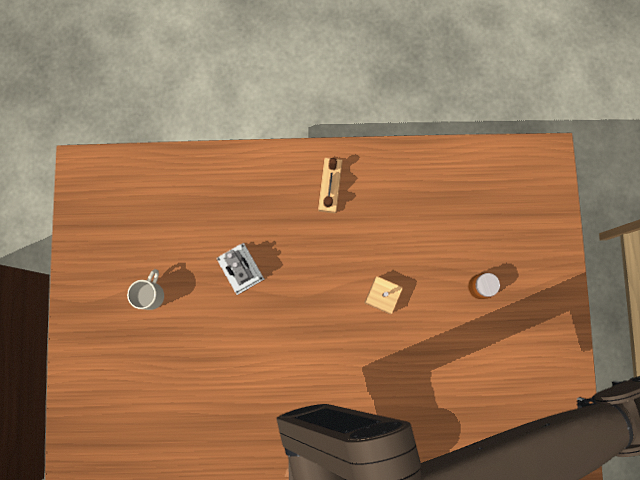

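View pics/scene0.png

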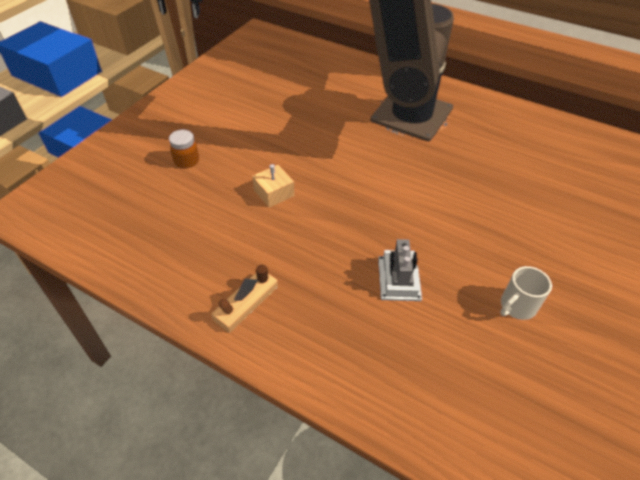

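The top view shows the stand at about (385,294), the cassette in its dock at (240,267), the mug at (146,293), the jar at (487,285) and the plane at (331,185). In the scene view the cassette is at (402,265) and the bit collar at (273,172). Next I'll enlarge both views.

```bash
python3 - <<'E'
import pickle,cv2,numpy as np
def crop(n,u,v,w,h,s):
    im=pickle.load(open(n+".pkl","rb"))["img"][v:v+h,u:u+w]
    im=cv2.resize(im,None,fx=s,fy=s,interpolation=cv2.INTER_CUBIC)
    for k in range(0,w,10): cv2.line(im,(k*s,0),(k*s,6),(0,0,255),1);cv2.putText(im,str(u+k),(k*s,16),0,.35,(0,0,255),1)
    for k in range(0,h,10): cv2.line(im,(0,k*s),(6,k*s),(0,0,255),1);cv2.putText(im,str(v+k),(8,k*s+4),0,.35,(0,0,255),1)
    return im
cv2.imwrite("pics/cas.png",np.hstack([crop("top",215,238,50,60,8),crop("scene",377,235,50,60,8)]))
cv2.imwrite("pics/st.png",np.hstack([crop("top",362,270,50,50,8),crop("scene",250,158,50,50,8)]))
E
```

```text
(no output)
```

View pics/cas.png

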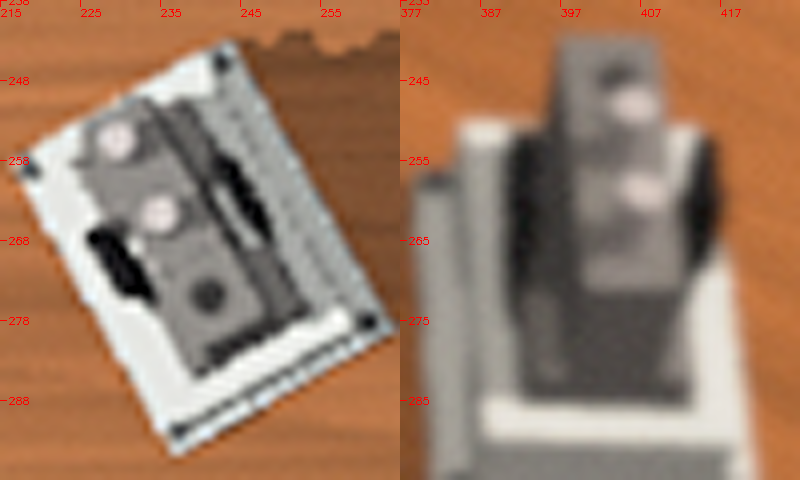

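View pics/st.png

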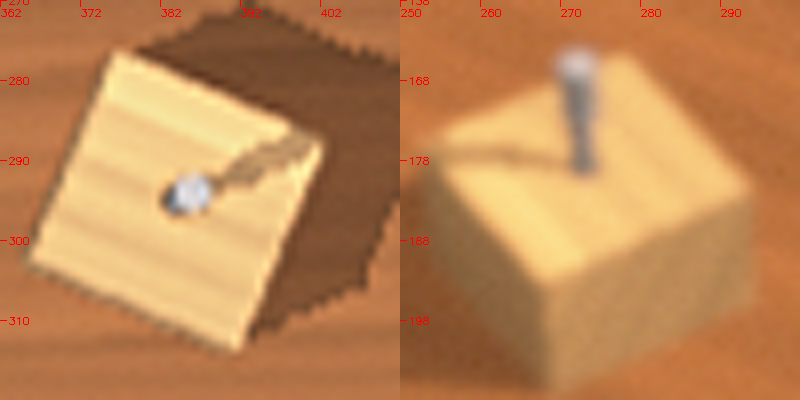

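Read-offs from the enlarged crops:

| Point | Top view (px) | Scene view (px) |
|---|---|---|
| Cassette hole | (240.7,274.4) | (404.1,243.9) |
| Fixed collar 1 | (234.6,264.2) | (405.9,247.7) |
| Fixed collar 2 | (229.3,255.2) | (406.8,258.3) |
| Loose bit collar top | (385.6,293.7) | (271.8,165.3) |

```bash
python3 - <<'E'
from h import *
import pickle
T=pickle.load(open("top.pkl","rb"));S=pickle.load(open("scene.pkl","rb"))
q=lambda z,u0,v0:(u0+(z[0]+.5)/8-.5,v0+(z[1]+.5)/8-.5)
for n,a,b in [("hole",(209,295),(620,75)),("c0",(160,213),(636,105)),("c28",(118,141),(642,190))]:
    print(n,*tri(ray(T,*q(a,215,238)),ray(S,*q((b[0]-400,b[1]),377,235))))
a=q((192,193),362,270);b=q((178,62),250,158)
print("bit",*tri(ray(T,*a),ray(S,*b)))
print("bit base",at_z(S,*q((183,170),250,158),.05))
for p in[(113,52),(322,147),(240,352),(30,262)]: print("st",at_z(T,*q(p,362,270),.05))
for p in[(228,38),(393,330),(172,458),(22,165)]: print("dock",at_z(T,*q(p,215,238),.008))
# depth check
for c,(u,v) in((T,q((209,295),215,238)),(T,q((170,280),215,238)),(T,a)):
    z=c["z_map"][int(round(v)),int(round(u))];o,d=ray(c,u,v);print("depth",o+d*z)
E
```

```text
hole [0.55355372 0.20421615 0.09028246] 0.0018691242072504733
c0 [0.57836435 0.21668676 0.11139189] 0.0024529598493021414
c28 [0.60227495 0.22960274 0.11051   ] 0.003646950389665419
bit [ 0.49372328 -0.16937508  0.0963015 ] 0.004008952354389906
bit base [ 0.49309368 -0.17335048  0.05      ]
st [ 0.54294647 -0.14904606  0.05      ]
st [ 0.50930345 -0.2173651   0.05      ]
st [ 0.44241195 -0.18695647  0.05      ]
st [ 0.4740777  -0.11863261  0.05      ]
dock [0.64992497 0.20852259 0.008     ]
dock [0.54751042 0.15298373 0.008     ]
dock [0.50583726 0.22888265 0.008     ]
dock [0.60769696 0.27978192 0.008     ]
depth [0.55682896 0.20992941 0.05309287]
depth [0.55899481 0.21846689 0.08485682]
depth [ 0.49292889 -0.16804418  0.09280444]
```
Stand centre: mean x: (0.54295+.50930+.44241+.47408)/4=0.49218; y: -0.168. Bit about (0.4925,-0.169). Collar top at 50+20+22=92mm. Collar z 70..92.

Careful with the scale: shifts go in units of 50 mm and turns go in units of 0.05 rad. That gives: 0.0313 m is 0.626, -0.0209 m is -0.418, -0.118 rad is -2.36.

Emit:
send_path([
  [[0, 0, 0], [0, 0, -2.36], 0.4],
  [[0.626, -0.418, 0.134], [0, 0, 0], 0.4],
  [[0.626, -0.418, 0.134], [0, 0, 0], 0.4],
  [[0.626, -0.418, 0.134], [0, 0, 0], 0.4],
  [[0.626, -0.418, 0.134], [0, 0, 0], 0.4],
  [[0.626, -0.418, 0.134], [0, 0, 0], 0.4],
  [[0.626, -0.418, 0.134], [0, 0, 0], 0.4],
  [[0.626, -0.418, 0.134], [0, 0, 0], 0.4],
  [[0.626, -0.418, 0.134], [0, 0, 0], 0.4],
  [[0.626, -0.418, 0.134], [0, 0, 0], 0.4],
  [[0.626, -0.418, 0.134], [0, 0, 0], 0.4],
  [[0.626, -0.418, 0.134], [0, 0, 0], 0.4],
  [[0.626, -0.418, 0.134], [0, 0, 0], 0.4],
  [[0.626, -0.418, 0.134], [0, 0, 0], 0.4],
  [[0.626, -0.418, 0.134], [0, 0, 0], 0.4],
  [[0, 0, 0], [0, 0, 0], 0.4],
], force=25)

```text
time_s: 1.43
position: [0.4933, -0.1637, 0.1495]
ee_rot: [-0.002, 0.971, 0.24, -0.001]
wrist_force: [-1.3, -0.2, 0.1]
gripper_width: 0.401
gripper_force: 0.0
```

```bash
cat > st.py <<'E'
from h import *
from scipy.spatial.transform import Rotation as Ro
import sys
o=arm.observe();w,x,y,z=o["ee_rot"];R=Ro.from_quat([x,y,z,w]).as_matrix()
print("t %.2f pos %s x-axis %.2f deg tilt %s grip %.3f F %.1f wrist %s"%(o["time_s"],o["position"].round(4),np.degrees(np.arctan2(R[1,0],R[0,0])),np.degrees(R[:2,2]).round(2),o["gripper_width"],o["gripper_force"],o["wrist_force"].round(1)))
if len(sys.argv)>3: print("tool delta",(R.T@(np.array(list(map(float,sys.argv[1:4])))-o["position"])).round(4))
E
python3 st.py 0.4925 -0.169 0.087
```

```text
t 1.43 pos [ 0.4933 -0.1637  0.1495] x-axis 27.82 deg tilt [-0.13  0.22] grip 0.401 F 0.0 wrist [-1.3 -0.2  0.1]
tool delta [-0.0031  0.0046  0.0625]
```

Emit:
send_path([
  [[-0.062, 0.092, 0], [0, 0, 0], 0.4],
  [[0, 0, 0.31], [0, 0, 0], 0.4],
  [[0, 0, 0.31], [0, 0, 0], 0.4],
  [[0, 0, 0.31], [0, 0, 0], 0.4],
  [[0, 0, 0.31], [0, 0, 0], 0.4],
  [[0, 0, 0], [0, 0, 0], 0.4],
  [[0, 0, 0], [0, 0, 0], 0.4],
])

```text
time_s: 2.02
position: [0.491, -0.176, 0.089]
ee_rot: [-0.001, 0.972, 0.237, -0.001]
wrist_force: [-0.2, -0.3, -0.6]
gripper_width: 0.4
gripper_force: 0.0
```

```bash
python3 st.py 0.4925 -0.169 0.087
cat > pic.py <<'E'
# pic.py out  name u v w h s [name u v w h s]
from h import *
import sys,pickle
a=sys.argv[2:];P=[]
for i in range(0,len(a),6):
    n=a[i];u,v,w,h,s=map(int,a[i+1:i+6]);c=arm.camera(n);pickle.dump(c,open(n+"1.pkl","wb"))
    im=cv2.resize(c["img"][v:v+h,u:u+w],None,fx=s,fy=s,interpolation=cv2.INTER_CUBIC)
    for k in range(0,w,10): cv2.putText(im,str(u+k),(k*s,12),0,.35,(0,0,255),1);cv2.line(im,(k*s,0),(k*s,4),(0,0,255),1)
    for k in range(0,h,10): cv2.putText(im,str(v+k),(6,k*s+4),0,.35,(0,0,255),1);cv2.line(im,(0,k*s),(4,k*s),(0,0,255),1)
    P.append(im)
cv2.imwrite("pics/"+sys.argv[1],np.hstack(P))
E
python3 pic.py g1.png scene 230 120 80 80 7
```

```text
t 2.02 pos [ 0.491 -0.176  0.089] x-axis 27.38 deg tilt [-0.11  0.05] grip 0.400 F 0.0 wrist [-0.2 -0.3 -0.6]
tool delta [ 0.0046 -0.0056  0.002 ]
```

View pics/g1.png

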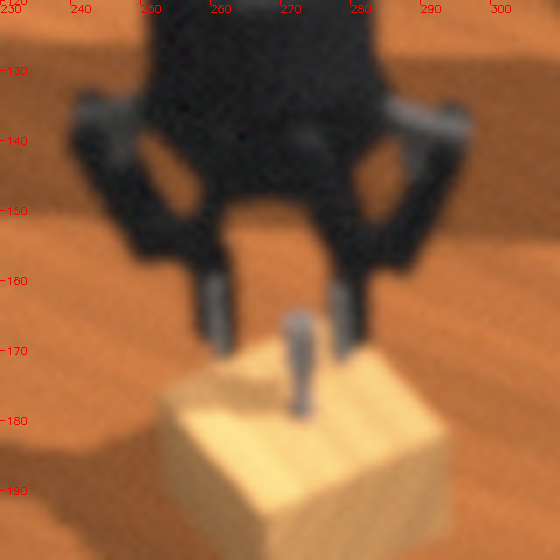

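The collar stands between the open pads, at about (271,165) to (272,173). The pad tips are at (261,170) and (277,171). I'll apply the small correction and close.

Converted, -0.0056 m is -0.112, 0.0046 m is 0.092.

Emit:
send_path([
  [[0.092, -0.112, 0.04], [0, 0, 0], 0.4],
  [[0, 0, 0], [0, 0, 0], 0.4],
  [[0, 0, 0], [0, 0, 0], 0.4],
  [[0, 0, 0], [0, 0, 0], 0.3],
  [[0, 0, 0], [0, 0, 0], 0.2],
  [[0, 0, 0], [0, 0, 0], 0.1],
  [[0, 0, 0], [0, 0, 0], 0],
  [[0, 0, 0], [0, 0, 0], 0],
  [[0, 0, 0], [0, 0, 0], 0],
  [[0, 0, 0], [0, 0, 0], 0],
], force=30)

```text
time_s: 2.9
position: [0.4938, -0.1681, 0.0879]
ee_rot: [0.0, 0.971, 0.238, 0.0]
wrist_force: [-0.9, -0.0, 2.2]
gripper_width: 0.121
gripper_force: 29.2
```

```bash
python3 st.py 0.4925 -0.169 0.087
```

```text
t 2.90 pos [ 0.4938 -0.1681  0.0879] x-axis 27.49 deg tilt [ 0.04 -0.02] grip 0.121 F 29.2 wrist [-0.9 -0.   2.2]
tool delta [-0.0016  0.0003  0.0009]
```

Converted, -0.0175 m is -0.35, -0.015 m is -0.3.

Emit:
send_path([
  [[0, 0, -0.2], [0, 0, 0], 0],
  [[0, 0, -0.3], [0, 0, 0], 0],
  [[0, 0, -0.35], [0, 0, 0], 0],
  [[0, 0, -0.35], [0, 0, 0], 0],
  [[0, 0, -0.35], [0, 0, 0], 0],
  [[0, 0, -0.35], [0, 0, 0], 0],
  [[0, 0, -0.35], [0, 0, 0], 0],
  [[0, 0, 0], [0, 0, 0], 0],
  [[0, 0, 0], [0, 0, 0], 0],
])

```text
time_s: 3.65
position: [0.4937, -0.168, 0.201]
ee_rot: [0.001, 0.971, 0.238, 0.001]
wrist_force: [-0.2, 0.2, -0.5]
gripper_width: 0.119
gripper_force: 29.5
```

```bash
python3 pic.py g2.png scene 235 90 70 80 7
python3 st.py 0.5532 0.2044 0.19
```

```text
t 3.70 pos [ 0.493  -0.1676  0.1996] x-axis 27.49 deg tilt [-0.04  0.03] grip 0.123 F 29.5 wrist [ 0.3  0.2 -1. ]
tool delta [ 0.2251 -0.3022  0.0097]
```

View pics/g2.png

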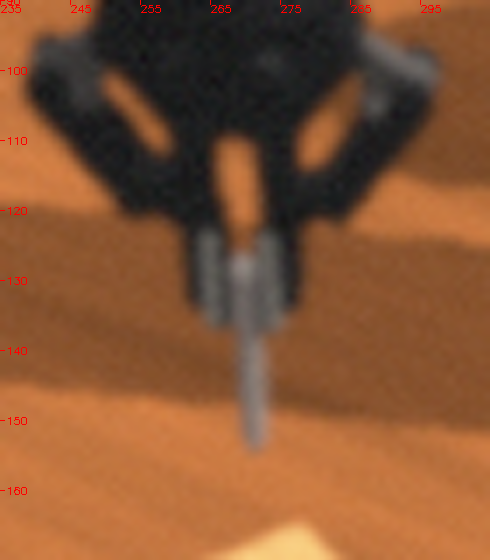

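The bit hangs in the pads with its collar top at about (269,126) and its point at about (270.7,153.5). Now I'll carry it over the hole.

Converted, 0.01876 m is 0.3752, -0.0252 m is -0.504.

Emit:
send_path([
  [[0.1876, -0.252, 0], [0, 0, 0], 0],
  [[0.3752, -0.504, 0], [0, 0, 0], 0],
  [[0.3752, -0.504, 0], [0, 0, 0], 0],
  [[0.3752, -0.504, 0], [0, 0, 0], 0],
  [[0.3752, -0.504, 0], [0, 0, 0], 0],
  [[0.3752, -0.504, 0], [0, 0, 0], 0],
  [[0.3752, -0.504, 0], [0, 0, 0], 0],
  [[0.3752, -0.504, 0], [0, 0, 0], 0],
  [[0.3752, -0.504, 0], [0, 0, 0], 0],
  [[0.3752, -0.504, 0], [0, 0, 0], 0],
  [[0.3752, -0.504, 0], [0, 0, 0], 0],
  [[0.3752, -0.504, 0], [0, 0, 0], 0],
  [[0.1876, -0.252, 0], [0, 0, 0], 0],
  [[0, 0, 0], [0, 0, 0], 0],
  [[0, 0, 0], [0, 0, 0], 0],
  [[0, 0, 0], [0, 0, 0], 0],
])

```text
time_s: 5.03
position: [0.5527, 0.2036, 0.1985]
ee_rot: [0.0, 0.971, 0.238, -0.002]
wrist_force: [-0.2, -0.2, -0.5]
gripper_width: 0.124
gripper_force: 29.5
```

```bash
python3 st.py 0.5532 0.2044 0.172
python3 pic.py g3.png scene 365 185 80 80 7
```

```text
t 5.03 pos [0.5527 0.2036 0.1985] x-axis 27.48 deg tilt [-0.17 -0.06] grip 0.124 F 29.5 wrist [-0.2 -0.2 -0.5]
tool delta [ 0.0009 -0.0005  0.0265]
```

View pics/g3.png

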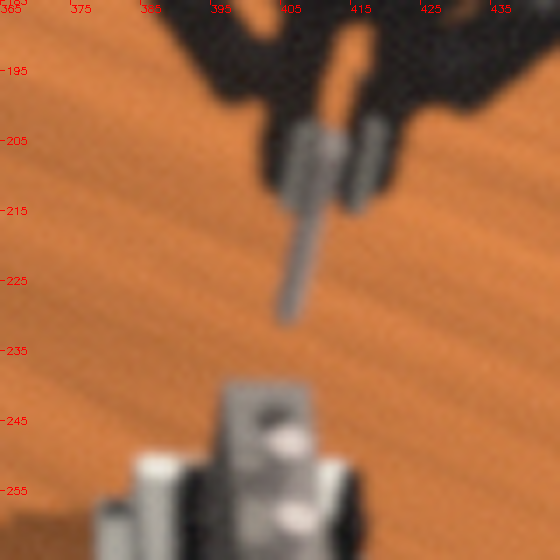

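The point is at (405.6,230.3) and the collar top at about (411.7,204.6). I'll check lean by comparing with the projection of a vertical bit.

```bash
python3 - <<'E'
from h import *
import pickle
T=pickle.load(open("top.pkl","rb"));S=pickle.load(open("scene.pkl","rb"));
for p,z in(((.493,-.1676),.2),((.5527,.2036),.1985)):
    print([np.round(proj(S,np.array([*p,z+d])),1) for d in(.005,-.014,-.072)])
h=np.array([.5532,.2044,.086]);print("hole proj",proj(S,h),proj(T,h))
print(np.round([np.subtract(proj(S,h+np.array(e)),proj(S,h)) for e in([.01,0,0],[0,.01,0],[0,0,.01])],2))
E
```

```text
[array([270.9, 129. ]), array([271.4, 135.7]), array([272.7, 155.4])]
[array([412.7, 206.4]), array([411.2, 213.1]), array([406.9, 232.4])]
hole proj (np.float64(404.36841927529053), np.float64(245.18782307454535)) (np.float64(241.17160887278106), np.float64(274.5981446524649))
[[-1.92  3.12]
 [ 4.34  1.85]
 [ 0.68 -3.02]]
```

The bit is essentially straight. Relative to the hole it is about 1.5 mm off, so I'll correct and lower gently to find the mouth.

Converted, 0.005 m is 0.1, 0.0023 m is 0.046.

Emit:
send_path([
  [[0.046, -0.034, 0.2], [0, 0, 0], 0],
  [[0, 0, 0.2], [0, 0, 0], 0],
  [[0, 0, 0.14], [0, 0, 0], 0],
  [[0, 0, 0.1], [0, 0, 0], 0],
  [[0, 0, 0.08], [0, 0, 0], 0],
  [[0, 0, 0.06], [0, 0, 0], 0],
  [[0, 0, 0.06], [0, 0, 0], 0],
  [[0, 0, 0], [0, 0, 0], 0],
])

```text
time_s: 5.75
position: [0.5546, 0.2068, 0.1574]
ee_rot: [-0.0, 0.971, 0.238, -0.0]
wrist_force: [-1.1, -0.4, -0.3]
gripper_width: 0.122
gripper_force: 29.5
```

```bash
python3 st.py 0.5532 0.2044 0.103
python3 pic.py g4.png scene 370 195 70 70 8
```

```text
t 5.75 pos [0.5546 0.2068 0.1574] x-axis 27.49 deg tilt [-0.05 -0.01] grip 0.122 F 29.5 wrist [-1.1 -0.4 -0.3]
tool delta [-0.0023  0.0015  0.0544]
```

View pics/g4.png

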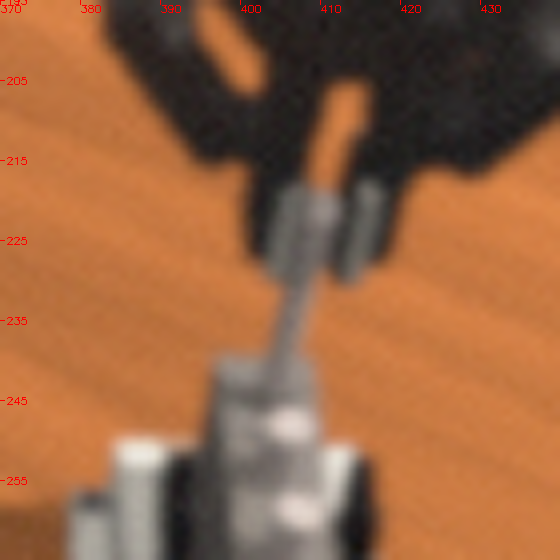

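The shank runs down to about (404,243), right at the hole's mouth, and there is no contact force yet. I'll continue slowly.

Emit:
send_path([
  [[0, 0, 0.06], [0, 0, 0], 0],
  [[0, 0, 0.06], [0, 0, 0], 0],
  [[0, 0, 0.06], [0, 0, 0], 0],
  [[0, 0, 0], [0, 0, 0], 0],
])

```text
time_s: 6.13
position: [0.5544, 0.2068, 0.1482]
ee_rot: [-0.0, 0.971, 0.238, -0.001]
wrist_force: [0.3, 0.3, -0.6]
gripper_width: 0.123
gripper_force: 29.5
```

```bash
python3 st.py
```

```text
t 6.13 pos [0.5544 0.2068 0.1482] x-axis 27.49 deg tilt [-0.07 -0.01] grip 0.123 F 29.5 wrist [ 0.3  0.3 -0.6]
```

Emit:
send_path([
  [[0, 0, 0.06], [0, 0, 0], 0],
  [[0, 0, 0.06], [0, 0, 0], 0],
  [[0, 0, 0.06], [0, 0, 0], 0],
  [[0, 0, 0.06], [0, 0, 0], 0],
  [[0, 0, 0], [0, 0, 0], 0],
])

```text
time_s: 6.55
position: [0.5544, 0.2068, 0.136]
ee_rot: [-0.0, 0.971, 0.238, -0.001]
wrist_force: [-0.8, -0.4, 0.2]
gripper_width: 0.121
gripper_force: 29.5
```

```bash
python3 st.py
```

```text
t 6.55 pos [0.5544 0.2068 0.136 ] x-axis 27.49 deg tilt [-0.08 -0.01] grip 0.121 F 29.5 wrist [-0.8 -0.4  0.2]
```

Emit:
send_path([
  [[0, 0, 0.08], [0, 0, 0], 0],
  [[0, 0, 0.08], [0, 0, 0], 0],
  [[0, 0, 0.08], [0, 0, 0], 0],
  [[0, 0, 0.08], [0, 0, 0], 0],
  [[0, 0, 0.08], [0, 0, 0], 0],
  [[0, 0, 0.06], [0, 0, 0], 0],
  [[0, 0, 0.04], [0, 0, 0], 0],
  [[0, 0, 0], [0, 0, 0], 0],
])

```text
time_s: 7.22
position: [0.5546, 0.2068, 0.1114]
ee_rot: [0.0, 0.971, 0.238, -0.0]
wrist_force: [0.2, -0.0, -1.6]
gripper_width: 0.123
gripper_force: 29.5
```

```bash
python3 st.py
```

```text
t 7.22 pos [0.5546 0.2068 0.1114] x-axis 27.49 deg tilt [-0.04 -0.01] grip 0.123 F 29.5 wrist [ 0.2 -0.  -1.6]
```

Converted, 0.002 m is 0.04.

Emit:
send_path([
  [[0, 0, 0.04], [0, 0, 0], 0],
  [[0, 0, 0.04], [0, 0, 0], 0],
  [[0, 0, 0.04], [0, 0, 0], 0],
  [[0, 0, 0], [0, 0, 0], 0],
])

```text
time_s: 7.55
position: [0.5548, 0.2068, 0.1057]
ee_rot: [-0.0, 0.971, 0.238, -0.0]
wrist_force: [0.6, -1.1, -1.4]
gripper_width: 0.123
gripper_force: 29.5
```

```bash
python3 st.py
```

```text
t 7.55 pos [0.5548 0.2068 0.1057] x-axis 27.49 deg tilt [-0.01 -0.  ] grip 0.123 F 29.5 wrist [ 0.6 -1.1 -1.4]
```

Converted, 0.001 m is 0.02.

Emit:
send_path([
  [[0, 0, 0.02], [0, 0, 0], 0],
  [[0, 0, 0.02], [0, 0, 0], 0],
  [[0, 0, 0], [0, 0, 0], 0],
])

```text
time_s: 7.8
position: [0.5549, 0.2069, 0.1041]
ee_rot: [0.0, 0.971, 0.238, 0.0]
wrist_force: [-0.1, -0.7, 0.1]
gripper_width: 0.122
gripper_force: 29.7
```

Emit:
send_path([
  [[0, 0, 0.02], [0, 0, 0], 0],
  [[0, 0, 0.02], [0, 0, 0], 0],
  [[0, 0, 0], [0, 0, 0], 0],
])

```text
time_s: 8.05
position: [0.5552, 0.2068, 0.1039]
ee_rot: [0.0, 0.971, 0.238, -0.0]
wrist_force: [-2.8, -2.6, 8.0]
gripper_width: 0.122
gripper_force: 30.3
```

Emit:
send_path([
  [[0, 0, 0.02], [0, 0, 0], 0],
  [[0, 0, 0.02], [0, 0, 0], 0],
  [[0, 0, 0], [0, 0, 0], 0],
])

```text
time_s: 8.3
position: [0.5554, 0.2069, 0.1036]
ee_rot: [0.0, 0.971, 0.238, -0.0]
wrist_force: [-6.3, -4.1, 14.8]
gripper_width: 0.123
gripper_force: 30.9
```

Emit:
send_path([
  [[0, 0, -0.04], [0, 0, 0], 0],
  [[0, 0, 0], [0, 0, 0], 0.1],
  [[0, 0, 0], [0, 0, 0], 0.2],
  [[0, 0, 0], [0, 0, 0], 0.3],
  [[0, 0, 0], [0, 0, 0], 0.3],
  [[0, 0, 0], [0, 0, 0], 0.3],
])

```text
time_s: 8.8
position: [0.5545, 0.207, 0.1014]
ee_rot: [-0.0, 0.971, 0.238, -0.0]
wrist_force: [-0.2, -0.1, -0.2]
gripper_width: 0.299
gripper_force: 0.0
```

Emit:
send_path([
  [[0, 0, -0.2], [0, 0, 0], 0.4],
  [[0, 0, -0.3], [0, 0, 0], 0.5],
  [[0, 0, -0.4], [0, 0, 0], 0.7],
  [[0.14, 0, -0.4], [0, 0, 0], 0.9],
  [[0.14, 0, -0.4], [0, 0, 0], 0.9],
  [[0.14, 0, 0], [0, 0, 0], 0.9],
  [[0.136, 0, 0], [0, 0, 0], 0.9],
  [[0, 0, 0], [0, 0, 0], 0.9],
  [[0, 0, 0], [0, 0, 0], 0.9],
])

```text
time_s: 9.55
position: [0.5787, 0.2196, 0.1851]
ee_rot: [-0.0, 0.971, 0.238, -0.002]
wrist_force: [-0.8, -0.2, -0.5]
gripper_width: 0.899
gripper_force: 0.0
```

```bash
python3 st.py 0.5793 0.2196 0.075
python3 pic.py g5.png scene 365 180 80 90 6
```

```text
t 9.55 pos [0.5787 0.2196 0.1851] x-axis 27.50 deg tilt [-0.19 -0.04] grip 0.899 F 0.0 wrist [-0.8 -0.2 -0.5]
tool delta [0.0009 0.0004 0.1101]
```

View pics/g5.png

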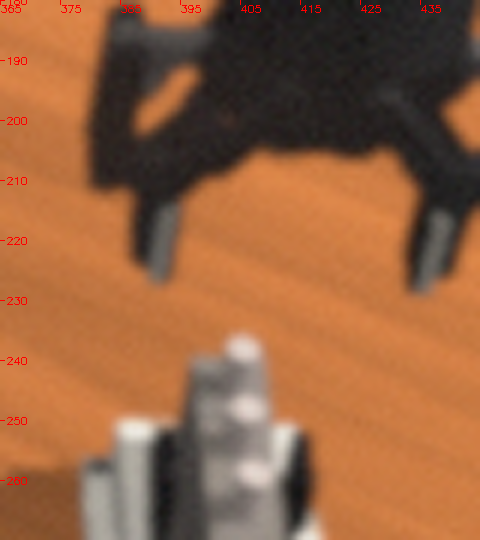

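The three collars stand evenly in line at (405,238), (406,248) and (407,258.5), so the bit is seated. The gripper is centred over the catches, so I'll descend.

Converted, 0.02 m is 0.4, 0.015 m is 0.3.

Emit:
send_path([
  [[0.018, 0.008, 0.3], [0, 0, 0], 0.9],
  [[0, 0, 0.4], [0, 0, 0], 0.9],
  [[0, 0, 0.4], [0, 0, 0], 0.9],
  [[0, 0, 0.4], [0, 0, 0], 0.9],
  [[0, 0, 0.3], [0, 0, 0], 0.9],
  [[0, 0, 0.2], [0, 0, 0], 0.9],
  [[0, 0, 0.16], [0, 0, 0], 0.9],
  [[0, 0, 0.1], [0, 0, 0], 0.9],
  [[0, 0, 0.08], [0, 0, 0], 0.9],
  [[0, 0, 0], [0, 0, 0], 0.9],
  [[0, 0, 0], [0, 0, 0], 0.9],
], force=50)

```text
time_s: 10.52
position: [0.5809, 0.2199, 0.0706]
ee_rot: [0.0, 0.971, 0.238, 0.0]
wrist_force: [-0.2, 0.0, -0.0]
gripper_width: 0.902
gripper_force: 0.0
```

```bash
python3 st.py 0.5793 0.2196 0.066
python3 pic.py g6.png scene 350 180 100 120 5
```

```text
t 10.52 pos [0.5809 0.2199 0.0706] x-axis 27.49 deg tilt [0.05 0.01] grip 0.902 F 0.0 wrist [-0.2  0.  -0. ]
tool delta [-0.0016 -0.0005  0.0046]
```

View pics/g6.png

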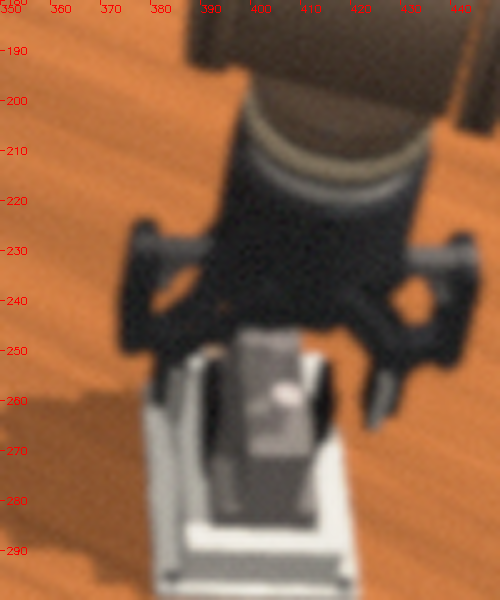

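The fingers straddle the cassette, with tips at about (381,261) and (424,265) and catches at (391,260) and (413,258). The collars are clear of the palm, so I'll drop the last 4 mm and squeeze.

Emit:
send_path([
  [[-0.032, -0.01, 0.092], [0, 0, 0], 0.85],
  [[0, 0, 0], [0, 0, 0], 0.75],
  [[0, 0, 0], [0, 0, 0], 0.7],
  [[0, 0, 0], [0, 0, 0], 0.6],
  [[0, 0, 0], [0, 0, 0], 0.5],
  [[0, 0, 0], [0, 0, 0], 0.4],
  [[0, 0, 0], [0, 0, 0], 0.3],
  [[0, 0, 0], [0, 0, 0], 0.3],
  [[0, 0, 0], [0, 0, 0], 0.3],
  [[0, 0, 0], [0, 0, 0], 0.3],
  [[0, 0, 0], [0, 0, 0], 0.3],
], force=50)

```text
time_s: 11.48
position: [0.5799, 0.219, 0.0685]
ee_rot: [0.001, 0.971, 0.238, 0.0]
wrist_force: [-4.5, -4.9, 11.0]
gripper_width: 0.403
gripper_force: 49.4
```

```bash
python3 st.py
```

```text
t 11.48 pos [0.5799 0.219  0.0685] x-axis 27.54 deg tilt [ 0.06 -0.07] grip 0.403 F 49.4 wrist [-4.5 -4.9 11. ]
```

Emit:
send_path([
  [[0, 0, -0.06], [0, 0, 0], 0.3],
  [[0, 0, -0.06], [0, 0, 0], 0.3],
  [[0, 0, -0.06], [0, 0, 0], 0.3],
  [[0, 0, -0.06], [0, 0, 0], 0.3],
  [[0, 0, 0], [0, 0, 0], 0.3],
])

```text
time_s: 11.9
position: [0.5785, 0.2192, 0.0771]
ee_rot: [0.0, 0.971, 0.238, -0.001]
wrist_force: [0.1, -2.5, -4.0]
gripper_width: 0.397
gripper_force: 50.3
```

```bash
python3 pic.py g7.png scene 350 180 100 120 5
```

```text
(no output)
```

View pics/g7.png

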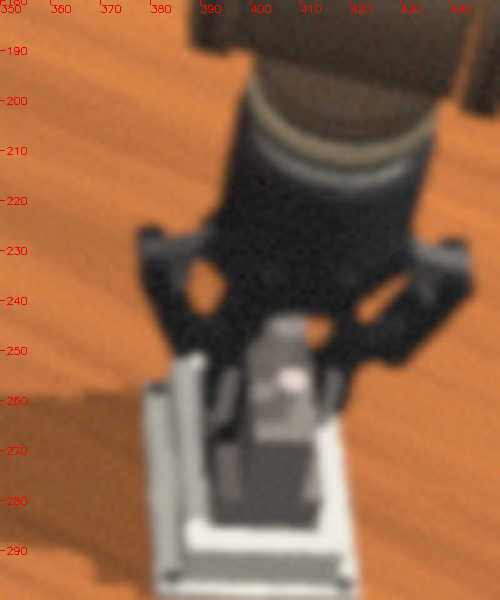

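The cassette is rising: its front collar moved up from row 258.5 to about 256, and the load is only its own weight. I'll draw it straight up.

Converted, -0.012 m is -0.24, -0.01 m is -0.2.

Emit:
send_path([
  [[0, 0, -0.1], [0, 0, 0], 0.3],
  [[0, 0, -0.16], [0, 0, 0], 0.3],
  [[0, 0, -0.2], [0, 0, 0], 0.3],
  [[0, 0, -0.24], [0, 0, 0], 0.3],
  [[0, 0, -0.24], [0, 0, 0], 0.3],
  [[0, 0, -0.24], [0, 0, 0], 0.3],
  [[0, 0, -0.24], [0, 0, 0], 0.3],
  [[0, 0, -0.24], [0, 0, 0], 0.3],
  [[0, 0, -0.24], [0, 0, 0], 0.3],
  [[0, 0, -0.24], [0, 0, 0], 0.3],
  [[0, 0, -0.24], [0, 0, 0], 0.3],
  [[0, 0, -0.24], [0, 0, 0], 0.3],
  [[0, 0, -0.2], [0, 0, 0], 0.3],
  [[0, 0, -0.12], [0, 0, 0], 0.3],
  [[0, 0, -0.06], [0, 0, 0], 0.3],
  [[0, 0, 0], [0, 0, 0], 0.3],
  [[0, 0, 0], [0, 0, 0], 0.3],
  [[0, 0, 0], [0, 0, 0], 0.3],
])

```text
time_s: 13.45
position: [0.5783, 0.2193, 0.2263]
ee_rot: [-0.0, 0.971, 0.238, -0.001]
wrist_force: [-0.5, -0.8, -5.2]
gripper_width: 0.4
gripper_force: 50.7
```

```bash
python3 st.py
python3 pic.py g8.png scene 320 120 150 180 3 top 205 200 90 135 4
```

```text
t 13.45 pos [0.5783 0.2193 0.2263] x-axis 27.49 deg tilt [-0.11 -0.02] grip 0.400 F 50.7 wrist [-0.5 -0.8 -5.2]
```

View pics/g8.png

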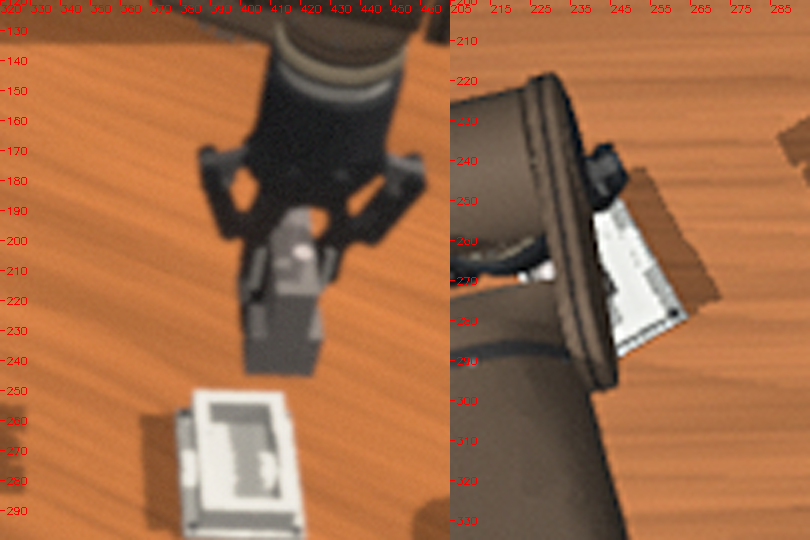

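The cassette hangs upright at about (415,215) to (414,243), well clear of the empty dock at (415,445 in crop; about (395,270) in the image). It is about 15.8 cm up with a steady grip.

Emit:
send_path([
  [[0, 0, 0], [0, 0, 0], 0.3],
  [[0, 0, 0], [0, 0, 0], 0.3],
  [[0, 0, 0], [0, 0, 0], 0.3],
])

```text
time_s: 13.8
position: [0.5788, 0.2195, 0.2272]
ee_rot: [-0.0, 0.971, 0.238, -0.0]
wrist_force: [-0.2, -0.8, -3.3]
gripper_width: 0.4
gripper_force: 50.7
```

```bash
python3 -c "
from bench import arm
print(arm.sign_off())"
```

```text
the job is handed in; nothing more can be done
None
```

The job is handed in at 13.8 s: the bit was pushed home in the docked cassette, and the cassette was then drawn out and is held upright and still by its squeezed catches, about 15.8 cm above its seat (the hand-in printed no verdict).

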